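# Open the hinged deckle over a fresh sheet and hold it up

## Robot

A 7-joint arm with a two-finger parallel gripper is mounted at the origin on the work surface. World frame = base frame: x ahead of the robot, y to its left, z up, the work surface at z = 0. Lengths are in mm, angles in rad, forces in N, time in s.
With the tool pointing down it reaches from about 400 to 850 mm from the base axis. Payload 4.5 kg.
Tool frame: the origin (TCP) lies midway between the tips of the shut fingers; the grasp point (between the pads) lies 19 mm behind it (tcp_to_grasp is the z of the grasp point in the tool frame, in mm); z points along the fingers, y is the line along which they close (so a half turn about z gives the same grasp; the last joint's range is limited). The gripper opens to 88 mm and grips with 3 to 60 N. Pads are 18 mm wide; open, the fingers measure 123 mm over their backs; the gripper's body (75 mm by 187 mm) begins 45 mm behind the grasp point.
Start: joints at [1.274, 0.689, -0.195, 1.565, 0.157, 0.902, -0.215], TCP at [203.029, -591.128, 238.743] pointing down, gripper open.
Joint ranges: [-3.01, 3.01], [-0.46, 2.08], [-1.47, 1.51], [0.13, 2.56], [-1, 4.14], [0.04, 2.09], [-2.66, 2.66]. Speed limits (rad/s): [2.57, 2.57, 3.14, 3.14, 3.14, 3.14, 3.14].

## Interface

Orientations are given as a rotation vector (axis times angle).
In Python, from rig import get_state, grab_frame, job_done, tcp_to_grasp gives the robot as it stands.
- The arm moves only by the tool jog_arm, never from a script. Its argument "deltas" is a list that holds one entry, the list of rows, each a list of 7 numbers: the closure, from -1 (fully open) to 1 (shut), then the shift along the tool's x, y, z in m, then the turn, a rotation vector about the tool's x, y, z in degrees. In form: [[[claw, dx, dy, dz, ax, ay, az], ...]]. A call has 1 to 10 rows; each row shifts and turns the commanded pose from where the row before left it, along the tool's axes as they then stand; what a row does not reach is not made up. A row lasts 1/8 s, in which the tool goes at most 62.5 mm and 10.7 degrees, less where a joint would pass 70% of its speed; a pose out of reach is approached as far as the arm can. A call with a gripper value outside its range is refused whole. The fingers move at their own pace and stop on an object; "force" is the grip in N (left out, the last holds). Time passes only in rows, so rows that do not move let the fingers close. It gives the time, the measured TCP pose, the force, the opening and the grip force at its end, in the units of the state.
- get_state(): the state, without advancing time (a new reading comes with each control period).
- grab_frame(name): name is "scene" or "side" or "wrist"; returns a dict with "pixels" (400x640x3 uint8, blue, green, red), "fx", "fy", "cx", "cy" (pixels), "dist_coeffs" ([k1, k2, p1, p2, k3] as OpenCV has them; the pictures are not rectified), "rvec" (rotation vector, rad) and "tvec" (3), from world to camera coordinates, as OpenCV has them; the wrist camera has in their place "tool_from_camera" (4x4, takes a point from camera to tool coordinates, whose origin is the TCP and whose axes are the flange's). Camera axes: x right, y down, z forward; pixel columns grow to the right and rows downward; lengths in mm; the calibration is good to about 2 mm. A picture is of the moment at which its call begins: read the wrist's pose just before it. There is no depth.
- job_done(): hands the job in; it is judged then, once.
The state is a dict: "t": time; "qpos": joint angles; "joint_vel": joint speeds; "joint_torque": joint torques, N m; "ee_pos": TCP position; "tcp_rot": TCP orientation; "wrist_force": force on the tool from outside, world axes, zero at the start; "torque": the same for the moment, N m; "gripper_width": opening from 0.0 (shut) to 1.0 (fully open); "grip_force": force on a finger pad.
Only numpy, scipy, OpenCV 4.12 (cv2) and the standard library are available. Lean on these libraries where they do the work, as an engineer would, in place of code of your own. Each camera call takes 0.05 s, during which the arm holds its last target. There are 200 camera calls.

## Task

The hinged deckle frame of the papermaking mould is kept shut by a steel hold-down bar lying across it. First lift the bar off and lay it flat on the felt-topped board, letting go of it, with the deckle still shut; then raise the deckle (its wooden knob is there for that) until it stands open at 45 degrees, and finish while the gripper is still holding it there (it falls shut if let go). Do not touch the fresh sheet, and leave the tray, jar, cup and brush where they are.

Things in the scene. Friction and masses are not known exactly. Their poses are not given: they have to be found in the camera images.
- bar_center (a point): Centre of the hold-down bar: a loose steel tube, square section 22 x 22 mm, 240 mm long, about 0.3 to 0.6 kg. Its y axis runs along the length, z up. At the start it lies across the two side rails of the shut deckle, roughly parallel to the hinge, near the middle of the frame, its underside 46 mm above the table (its middle bridges the open window).
- felt_board: Couching board: wooden board with a grey felt top, 300 (x) x 150 (y) x 12 mm thick, fixed on the table on the left or the right of the mould. Origin: centre of its underside; the felt is 12 mm above it.
- hinge (a point): Middle of the deckle's hinge line, 24 mm above the table, on the side of the mould towards the robot. Fixed. Its y axis is the hinge line, its x axis points from the hinge across the mould to the knob side (away from the robot), z up. The mould is a fixed wooden base 240 x 240 x 24 mm, its centre 110 mm from the hinge along x.
- knob (a point): Grip point on the centre line of the wooden knob standing on the deckle rail opposite the hinge. Knob: 24 mm (x) x 26 mm (y) x 38 mm tall above the rail. The point is 22 mm above the rail's top, 16 mm below the knob's top, 207.5 mm from the hinge line along the deckle and 44 mm above the deckle's underside plane. Axes turn with the deckle: z up the knob, x away from the hinge, y along the hinge.
- deckle (a joint): Opening angle of the deckle in rad (wooden frame 220 x 220 x 22 mm, rails 25 mm wide, 0.32 kg): 0 shut flat on the mould, grows as the knob side rises, 0.785 is 45 degrees, stop at 1.35. It turns easily and falls shut under its own weight when let go.
- sheet: Fresh sheet with pressed flowers, 165 x 165 x 2 mm, lying on the mould inside the deckle's window (170 x 170 mm). Origin: its underside, 24 mm above the table. Its top is 20 mm below the bar's underside. Not to be touched.
- tray: Heavy white plastic tray, 270 x 150 x 50 mm, with paper in it, fixed on the other side of the mould from the felt board. Leave alone. Origin: centre of its underside.
- jar: Jar, 60 mm diameter, 85 mm high, beyond the mould. Leave alone. Origin: centre of its underside.
- cup: White cup, 72 mm rim diameter, 80 mm high, beyond the mould. Leave alone. Origin: centre of its underside.
- brush: Flat brush about 230 mm long, lying crosswise on the table beyond the mould. Leave alone. Origin: on its underside, near its middle.
- bar: The hold-down bar as a body; origin at the middle of its underside, 11 mm below point bar_center.

How it is judged:
By the outcome, as a careful person would: the job done as asked, in the order asked, and still so for the second after the job is handed in, while the arm keeps its last pose, push and grip.
It also fails if it takes over 58 s, if anything falls off the work surface, if the arm or the gripper's body presses on something with over 40 N, if the wrist force passes 120 N, or if a joint passes its speed limit or range.

## Working session

There is one attempt and no reset: what is moved stays moved. The work goes in short steps, Python scripts to look and compute and a tool call to move; the robot and the scene stay as the last step left them, time stands still between calls to the robot, and variables do not carry over. Pictures are saved under pics/ and viewed, at most 10 in all, crops included, and the job is handed in when it is done.

Besides the shell and the picture viewer there is one more tool, called after "Emit:" as name(argument=value, ...) on one line, values as JSON. jog_arm: Moves the arm, as the interface text tells. Its arguments: {"type":"object","properties":{"deltas":{"type":"array","items":{"type":"array","items":{"type":"array","items":{"type":"number"}}}},"force":{"type":"number"}},"required":["deltas"]}

```bash
ls; mkdir -p pics; python3 - <<'E'
from rig import *
import cv2,numpy as np
s=get_state();print(s,tcp_to_grasp)
for n in("scene","side"):
    f=grab_frame(n);cv2.imwrite(f"pics/{n}0.png",f["pixels"]);print({k:v for k,v in f.items() if k!="pixels"})
f=grab_frame("wrist");print(f["tool_from_camera"],f["fx"],f["cx"],f["cy"],f["dist_coeffs"])
E
```

```text
pics
{'t': 0.0, 'qpos': array([ 1.27381037,  0.68995158, -0.19453058,  1.56632521,  0.1573255 ,
        0.90250956, -0.21509482]), 'joint_vel': array([-0.00094492,  0.00054351,  0.00044086, -0.0008857 ,  0.00055996,
        0.00038067,  0.0011411 ]), 'joint_torque': array([-4.02036840e-04, -5.27558863e+01, -1.26738746e+00, -1.53432173e+01,
       -5.26955375e-02,  6.31632764e-03,  1.68147799e-04]), 'ee_pos': array([ 202.74416269, -590.54309431,  237.93570205]), 'tcp_rot': array([-3.09697113e+00, -5.17123959e-01,  6.86549518e-04]), 'wrist_force': array([-0.18726307, -0.72350239, -0.30091585]), 'torque': array([-0.03304433, -0.0314721 , -0.01141122]), 'grip_force': 0.0, 'gripper_width': 1.0001494538774718} -18.700000000000003
{'fx': 380.8604599252741, 'fy': 380.8604599252741, 'cx': 317.93042732160274, 'cy': 198.2530751398449, 'dist_coeffs': array([0.02945398, 0.        , 0.        , 0.        , 0.        ]), 'rvec': array([ 1.33836571,  2.12547083, -0.95378885]), 'tvec': array([ 266.48460441, -305.34152982, 1280.81945707])}
{'fx': 438.2309808222428, 'fy': 438.2309808222428, 'cx': 320.63859618302615, 'cy': 205.1450739011694, 'dist_coeffs': array([-0.08402715,  0.        ,  0.        ,  0.        ,  0.        ]), 'rvec': array([ 2.28455866, -0.02113229,  0.03098448]), 'tvec': array([-619.59618748,   65.14651632, 1071.06291115])}
[[ 6.74740704e-04 -9.55174333e-01 -2.96043136e-01  7.67774510e+01]
 [ 9.99999574e-01  8.31114168e-04 -4.02368742e-04  5.61510494e-01]
 [ 6.30377940e-04 -2.96042739e-01  9.55174486e-01 -1.44758577e+02]
 [ 0.00000000e+00  0.00000000e+00  0.00000000e+00  1.00000000e+00]] 284.8079685796582 321.65677533176193 198.35115749867632 [-0.01049538  0.          0.          0.          0.        ]
```

View pics/scene0.png

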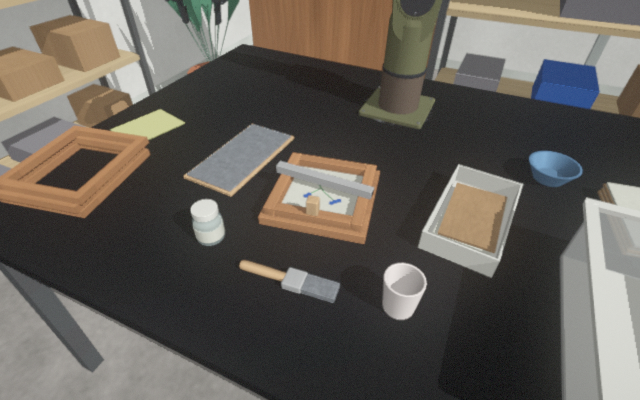

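View pics/side0.png

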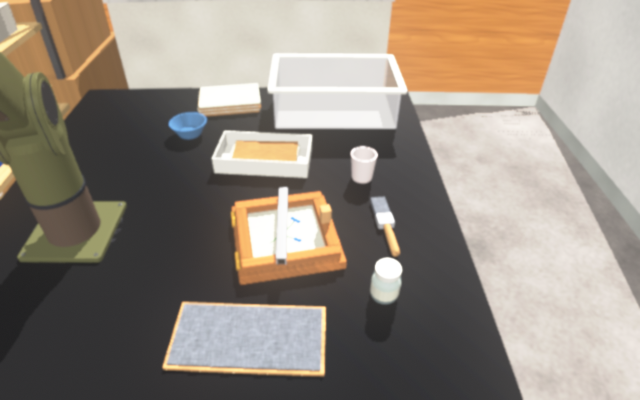

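The scene view shows the mould around (320,195) with the bar from (281,170) to (372,188), the knob at (313,205) and the felt at (240,157). In the side view the bar runs from (283,190) to (281,260), the knob is at (325,214) and the felt at (248,338), so the felt is on the robot's right (−y).

```bash
cat > h.py <<'E'
import numpy as np,cv2
from rig import *
R=lambda v:cv2.Rodrigues(np.asarray(v,float))[0]
def cam(n):
    s=get_state();f=grab_frame(n)
    f["K"]=np.array([[f["fx"],0,f["cx"]],[0,f["fy"],f["cy"]],[0,0,1]])
    if n=="wrist":
        T=np.eye(4);T[:3,:3]=R(s["tcp_rot"]);T[:3,3]=s["ee_pos"];T=T@f["tool_from_camera"]
        f["Rwc"],f["o"]=T[:3,:3],T[:3,3]
    else:
        f["Rwc"]=R(f["rvec"]).T;f["o"]=-f["Rwc"]@np.ravel(f["tvec"])
    return f
def onplane(f,px,z):
    p=cv2.undistortPoints(np.array(px,float).reshape(-1,1,2),f["K"],f["dist_coeffs"]).reshape(-1,2)
    d=np.c_[p,np.ones(len(p))]@f["Rwc"].T
    return f["o"]+d*((z-f["o"][2])/d[:,2])[:,None]
def rect(f,mask,z):
    c=max(cv2.findContours(mask.astype(np.uint8),0,1)[0],key=cv2.contourArea)
    w=onplane(f,c.reshape(-1,2),z)[:,:2].astype(np.float32)
    return cv2.minAreaRect(w)
def togo(goal,yaw):
    """shift in tool axes (m) and turn about tool z (deg) for tool-down goal TCP; yaw = world direction of tool y, mod pi"""
    s=get_state();A=R(s["tcp_rot"])
    y=np.array([np.cos(yaw),np.sin(yaw),0]); y=y if y@A[:,1]>0 else -y
    z=np.array([0,0,-1.]);B=np.c_[np.cross(y,z),y,z]
    r=cv2.Rodrigues(A.T@B)[0].ravel()*180/np.pi
    print("pos",s["ee_pos"].round(1),"t",s["t"],"shift",(A.T@(np.array(goal)-s["ee_pos"])/1000).round(4),"turn",r.round(2))
E
python3 - <<'E'
from h import *
S=cam("scene");D=cam("side")
print("bar sc",onplane(S,[(281,168),(373,187)],66).round())
print("bar sd",onplane(D,[(283,190),(281,258)],66).round())
print("knob top sc",onplane(S,[(313,197)],84).round(),"sd",onplane(D,[(325,207)],84).round())
print("felt sc",onplane(S,[(253,125),(295,138),(233,190),(187,176)],12).round())
h=cv2.cvtColor(D["pixels"],cv2.COLOR_BGR2HSV)
m=(h[...,1]<70)&(h[...,2]>70);m[:295]=0;m[380:]=0;m[:,:150]=0;m[:,345:]=0
print("felt sd",rect(D,m,12))
print("mould sd front corners",onplane(D,[(241,278),(345,268)],40).round())
for n,f in("sc",S),("sd",D): print(n,f["o"].round())
togo([500,0,300],0)
E
```

```text
bar sc [[ 544. -136.   66.]
 [ 515.   85.   66.]]
bar sd [[ 526.   77.   66.]
 [ 531. -152.   66.]]
knob top sc [[624. -12.  84.]] sd [[629.  -9.  84.]]
felt sc [[ 330. -357.   12.]
 [ 337. -209.   12.]
 [ 612. -235.   12.]
 [ 617. -370.   12.]]
felt sd ((470.3826599121094, -304.22467041015625), (140.47677612304688, 291.0425109863281), 87.17987823486328)
mould sd front corners [[ 447. -185.   40.]
 [ 668. -159.   40.]]
sc [1170.  250.  611.]
sd [ 588. -782.  760.]
pos [ 202.9 -590.9  238.4] t 0.25 shift [ 0.4729 -0.4623 -0.0613] turn [-4.000e-02 -2.000e-02 -7.104e+01]
```

Emit:
jog_arm(deltas=[[[-1,0,0,0,0,0,-9],[-1,0,0,0,0,0,-9],[-1,0,0,0,0,0,-9],[-1,0,0,0,0,0,-9],[-1,0,0,0,0,0,-9],[-1,0,0,0,0,0,-9],[-1,0,0,0,0,0,-9],[-1,0,0,0,0,0,-8],[-1,0.03,0.02,0,0,0,0],[-1,0.04,0.03,0,0,0,0]]])

```text
t: 1.5
ee_pos: [252.3, -521.4, 238.3]
tcp_rot: [2.227, 2.216, -0.001]
wrist_force: [1.5, 0.4, -0.3]
gripper_width: 0.998
grip_force: 0.0
```

Emit:
jog_arm(deltas=[[[-1,0.05,0.03,0,0,0,0],[-1,0.05,0.03,0,0,0,0],[-1,0.05,0.03,0,0,0,0],[-1,0.05,0.03,0,0,0,0],[-1,0.05,0.03,0,0,0,0],[-1,0.05,0.03,0,0,0,0],[-1,0.05,0.03,-0.01,0,0,0],[-1,0.05,0.03,0,0,0,0],[-1,0.04,0.03,0,0,0,0],[-1,0.02,0,0,0,0,0]]])

```text
t: 2.75
ee_pos: [525.7, -57.8, 248.9]
tcp_rot: [2.218, 2.224, 0.005]
wrist_force: [0.1, -0.5, -0.1]
gripper_width: 1.0
grip_force: 0.0
```

Emit:
jog_arm(deltas=[[[-1,0,0,0,0,0,0],[-1,0,0,0,0,0,0]]])

```text
t: 3.0
ee_pos: [523.0, -63.0, 248.6]
tcp_rot: [2.224, 2.218, -0.002]
wrist_force: [-0.0, -0.6, -0.3]
gripper_width: 0.999
grip_force: 0.0
```

```bash
python3 - <<'E'
from h import *
f=cam("wrist");cv2.imwrite("pics/w1.png",f["pixels"])
togo([530,-30,150],0)
E
```

```text
pos [523.  -63.3 248.6] t 3.05 shift [0.0335 0.0069 0.0986] turn [-0.03  0.07 -0.19]
```

View pics/w1.png

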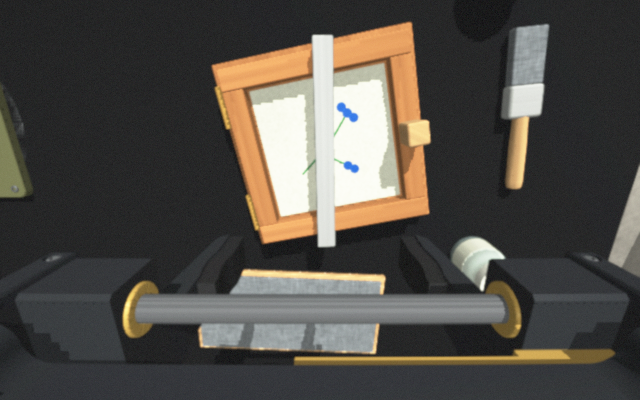

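The wrist view shows the bar from (322,36) to (327,245), the knob top at about (417,133), and the deckle corners at (213,66), (411,24), (428,213) and (262,242). The mould is turned about 10°.

```bash
python3 - <<'E'
from h import *
f=cam("wrist")
b=onplane(f,[(312,36),(333,35),(318,246),(336,245)],68);print("bar",b.round(1),b.mean(0).round(1))
d=b[:2].mean(0)-b[2:].mean(0);print("yaw of bar normal",np.degrees(np.arctan2(d[1],d[0]))-90,np.linalg.norm(d))
c=onplane(f,[(213,66),(411,24),(428,213),(262,242)],46)[:,:2];print("deckle",c.round(1),c.mean(0).round(1))
r=cv2.minAreaRect(c.astype(np.float32));print(r)
h=cv2.cvtColor(f["pixels"],cv2.COLOR_BGR2HSV);k=f["pixels"][133,410:430];print(h[128:150:4,405:432:4].tolist())
print("knob top",onplane(f,[(417,128)],84).round(1))
togo([*b.mean(0)[:2],43],np.arctan2(d[1],d[0])-np.pi/2)
E
```

```text
bar [[ 513.8   85.2   68. ]
 [ 535.1   86.1   68. ]
 [ 518.4 -151.    68. ]
 [ 541.1 -149.6   68. ]] [527.1 -32.3  68. ]
yaw of bar normal 1.2790142920868561 236.01580333844322
deckle [[ 401.9   60.6]
 [ 619.8  101.6]
 [ 661.2 -115.1]
 [ 442.9 -156. ]] [531.5 -27.2]
((531.5319213867188, -27.24664306640625), (222.46713256835938, 220.57579040527344), 10.637024879455566)
[[[15, 110, 118], [20, 105, 241], [22, 96, 249], [22, 100, 249], [21, 100, 249], [21, 100, 248], [16, 109, 157]], [[17, 113, 111], [18, 113, 227], [22, 97, 249], [22, 95, 251], [21, 97, 249], [22, 103, 248], [16, 113, 210]], [[15, 114, 114], [16, 113, 214], [20, 103, 244], [21, 102, 245], [22, 99, 248], [22, 100, 250], [20, 106, 238]], [[16, 113, 115], [17, 116, 215], [21, 101, 247], [20, 103, 243], [20, 105, 244], [20, 106, 244], [19, 111, 235]], [[16, 122, 125], [16, 117, 189], [20, 106, 242], [18, 113, 227], [16, 121, 202], [16, 113, 115], [30, 24, 54]], [[12, 144, 159], [14, 146, 150], [14, 150, 150], [14, 148, 228], [15, 146, 233], [30, 6, 40], [45, 12, 43]]]
knob top [[624.2  -5.4  84. ]]
pos [523.  -63.3 248.6] t 3.1 shift [0.0312 0.004  0.2056] turn [-0.03  0.06 -1.48]
```

Emit:
jog_arm(deltas=[[[-1,0.031,0.004,0,0,0,-1.5],[-1,0,0,0.03,0,0,0],[-1,0,0,0.035,0,0,0],[-1,0,0,0.035,0,0,0],[-1,0,0,0.03,0,0,0],[-1,0,0,0.025,0,0,0],[-1,0,0,0.025,0,0,0],[-1,0,0,0.014,0,0,0],[-1,0,0,0.01,0,0,0],[-1,0,0,0,0,0,0]]], force=30)

```text
t: 4.35
ee_pos: [527.4, -30.7, 44.5]
tcp_rot: [-2.193, -2.249, 0.001]
wrist_force: [0.1, 0.2, 0.7]
gripper_width: 1.003
grip_force: 0.0
```

Emit:
jog_arm(deltas=[[[0.2,0,0,0,0,0,0],[1,0,0,0,0,0,0],[1,0,0,0,0,0,0],[1,0,0,0,0,0,0],[1,0,0,0,0,0,0],[1,0,0,0,0,0,0]]])

```text
t: 5.1
ee_pos: [527.5, -30.4, 44.7]
tcp_rot: [2.193, 2.249, 0.0]
wrist_force: [0.1, -0.3, -0.2]
gripper_width: 0.341
grip_force: 0.0
```

Emit:
jog_arm(deltas=[[[1,0,0,0,0,0,0],[1,0,0,0,0,0,0],[1,0,0,0,0,0,0],[1,0,0,0,0,0,0]]])

```text
t: 5.6
ee_pos: [526.7, -30.5, 44.7]
tcp_rot: [-2.193, -2.249, 0.002]
wrist_force: [-3.1, 0.2, 2.9]
gripper_width: 0.248
grip_force: 30.0
```

Emit:
jog_arm(deltas=[[[1,0,0,-0.005,0,0,0],[1,0,0,-0.01,0,0,0],[1,0,0,-0.02,0,0,0],[1,0,0,-0.03,0,0,0],[1,0,0,-0.03,0,0,0],[1,0,0,-0.03,0,0,0],[1,0,0,-0.03,0,0,0],[1,0,0,-0.015,0,0,0],[1,0,0,0,0,0,0],[1,0,0,0,0,0,0]]])

```text
t: 6.85
ee_pos: [526.7, -30.6, 213.7]
tcp_rot: [-2.192, -2.249, 0.003]
wrist_force: [0.5, 0.8, -4.2]
gripper_width: 0.245
grip_force: 30.0
```

```bash
python3 - <<'E'
from h import *
f=cam("side");cv2.imwrite("pics/s2.png",f["pixels"][80:380,130:530])
s=get_state();print(s["qpos"].round(2),s["wrist_force"].round(2),s["gripper_width"],s["grip_force"])
togo([472,-302,150],np.radians(87-0))
E
```

```text
[ 0.27  0.63 -0.49  1.88  0.43  0.74 -0.43] [ 0.36 -0.16 -4.02] 0.24049512583531635 29.988946714438498
pos [526.6 -30.6 213.6] t 6.9 shift [-0.2699 -0.0614  0.0638] turn [ -0.12  -0.09 -85.54]
```

View pics/s2.png

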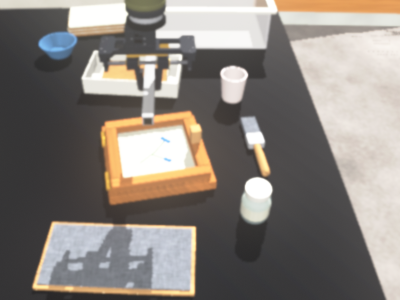

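The bar is held level, clear of the mould, and the deckle is still shut. Next I carry it to the felt and turn it to lie along the board.

Emit:
jog_arm(deltas=[[[1,-0.02,-0.005,0,0,0,0],[1,-0.035,-0.008,0,0,0,0],[1,-0.035,-0.008,0,0,0,0],[1,-0.035,-0.008,0,0,0,0],[1,-0.035,-0.008,0,0,0,0],[1,-0.035,-0.008,0,0,0,0],[1,-0.035,-0.008,0,0,0,0],[1,-0.025,-0.006,0,0,0,0],[1,-0.012,-0.003,0,0,0,0],[1,0,0,0,0,0,-4]]])

```text
t: 8.15
ee_pos: [471.6, -299.4, 213.9]
tcp_rot: [-2.112, -2.324, 0.001]
wrist_force: [-0.1, 1.5, -4.6]
gripper_width: 0.245
grip_force: 30.0
```

Emit:
jog_arm(deltas=[[[1,0,0,0,0,0,-9],[1,0,0,0,0,0,-9],[1,0,0,0,0,0,-9],[1,0,0,0,0,0,-9],[1,0,0,0,0,0,-9],[1,0,0,0,0,0,-9],[1,0,0,0,0,0,-9],[1,0,0,0,0,0,-9],[1,0,0,0,0,0,-9],[1,0,0,0,0,0,0]]])

```text
t: 9.4
ee_pos: [472.2, -298.0, 214.1]
tcp_rot: [-0.098, -3.139, -0.002]
wrist_force: [-0.6, 0.3, -4.0]
gripper_width: 0.247
grip_force: 30.0
```

Emit:
jog_arm(deltas=[[[1,0,0,0,0,0,0],[1,0,0,0,0,0,0]]])

```text
t: 9.65
ee_pos: [472.3, -298.7, 214.7]
tcp_rot: [-0.099, -3.14, 0.0]
wrist_force: [0.4, -0.7, -3.9]
gripper_width: 0.248
grip_force: 30.0
```

```bash
python3 - <<'E'
from h import *
f=cam("side");cv2.imwrite("pics/s3.png",f["pixels"][100:,100:500])
print(get_state()["qpos"].round(2))
togo([471,-300,13.5],np.radians(87.3))
E
```

```text
[ 1.    0.78 -0.93  1.77  0.75  0.99  1.27]
pos [ 472.3 -298.7  214.7] t 9.7 shift [ 0.0012 -0.0013  0.2012] turn [-0.02 -0.01 -0.89]
```

View pics/s3.png

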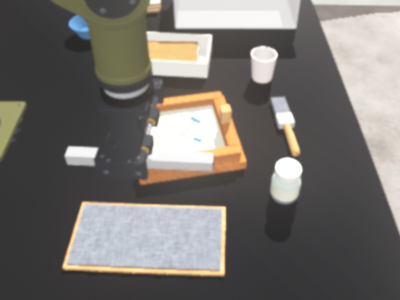

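Emit:
jog_arm(deltas=[[[1,0,0,0.02,0,0,-0.9],[1,0,-0.001,0.035,0,0,0],[1,0,0,0.035,0,0,0],[1,0,0,0.035,0,0,0],[1,0,0,0.03,0,0,0],[1,0,0,0.02,0,0,0],[1,0,0,0.01,0,0,0],[1,0,0,0.01,0,0,0],[1,0,0,0.004,0,0,0],[1,0,0,0,0,0,0]]])

```text
t: 10.95
ee_pos: [472.4, -299.9, 15.9]
tcp_rot: [0.073, 3.14, -0.0]
wrist_force: [-0.1, 0.3, -3.9]
gripper_width: 0.246
grip_force: 30.0
```

Emit:
jog_arm(deltas=[[[1,0,0,0.001,0,0,0],[1,0,0,0,0,0,0],[1,0,0,0,0,0,0]]])

```text
t: 11.32
ee_pos: [472.3, -300.0, 15.0]
tcp_rot: [0.073, 3.14, -0.0]
wrist_force: [-0.3, 0.3, -3.1]
gripper_width: 0.25
grip_force: 30.0
```

Emit:
jog_arm(deltas=[[[1,0,0,0.001,0,0,0],[1,0,0,0.0005,0,0,0],[1,0,0,0,0,0,0],[1,0,0,0,0,0,0]]])

```text
t: 11.82
ee_pos: [472.2, -299.8, 13.2]
tcp_rot: [-0.072, -3.141, 0.0]
wrist_force: [-0.7, 0.6, -3.8]
gripper_width: 0.248
grip_force: 30.0
```

Now I release the bar slowly and rise.

Emit:
jog_arm(deltas=[[[0.4,0,0,0,0,0,0],[0.3,0,0,0,0,0,0],[0,0,0,0,0,0,0],[-0.3,0,0,0,0,0,0],[-0.3,0,0,0,0,0,0],[-0.3,0,0,0,0,0,0]]])

```text
t: 12.58
ee_pos: [472.2, -299.9, 13.2]
tcp_rot: [0.073, 3.141, -0.0]
wrist_force: [-0.5, -0.3, 0.0]
gripper_width: 0.648
grip_force: 0.0
```

Emit:
jog_arm(deltas=[[[-0.3,0,0,-0.01,0,0,0],[-0.3,0,0,-0.02,0,0,0],[-0.3,0,0,-0.04,0,0,0],[-0.3,0,0,-0.04,0,0,0],[-0.3,0,0,-0.04,0,0,0],[-0.3,0,0,-0.04,0,0,0],[-0.3,0,0,-0.02,0,0,0],[-0.3,0,0,0,0,0,0]]])

```text
t: 13.58
ee_pos: [472.7, -300.1, 224.2]
tcp_rot: [0.073, 3.139, -0.002]
wrist_force: [-0.6, -0.4, -0.7]
gripper_width: 0.651
grip_force: 0.0
```

```bash
python3 - <<'E'
from h import *
f=cam("side");g=cam("scene");w=cam("wrist")
cv2.imwrite("pics/s4.png",np.vstack([np.hstack([f["pixels"][150:,100:500],g["pixels"][80:330,120:520]]),np.hstack([w["pixels"][:,:],w["pixels"][:,:160]*0])[:300]]))
togo([627.3,-9.3,230],np.radians(100.6))
togo([627.3,-9.3,230],np.radians(10.6))
print(get_state()["qpos"].round(2))
E
```

```text
pos [ 471.2 -299.8  221.7] t 13.725 shift [-0.1425  0.2974 -0.0085] turn [  0.06  -0.15 -13.24]
pos [ 471.2 -299.8  221.7] t 13.725 shift [-0.1425  0.2974 -0.0085] turn [-7.000e-02 -1.600e-01  7.676e+01]
[ 1.01  0.77 -0.94  1.76  0.73  1.    1.3 ]
```

View pics/s4.png

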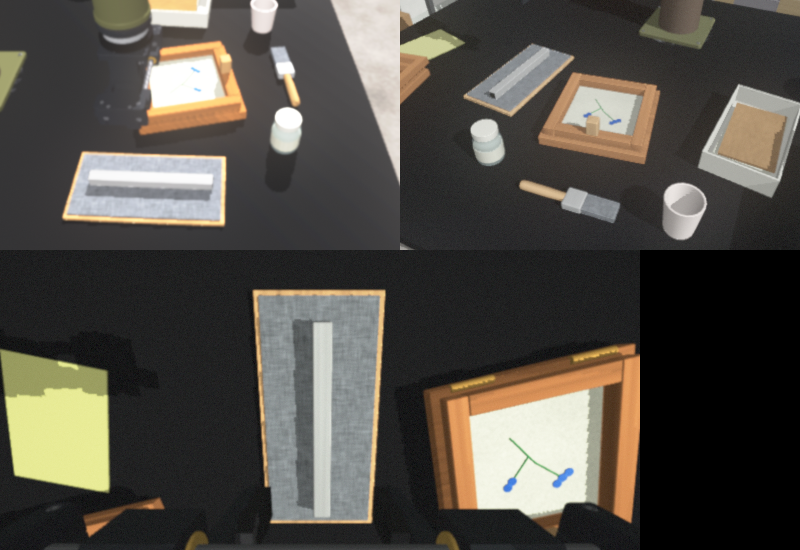

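The bar lies flat and released on the felt (wrist crop, (323,320) to (323,517)), and the deckle is shut. Next is a hover over the knob.

Emit:
jog_arm(deltas=[[[-0.3,-0.01,0.02,0,0,0,-3.2],[-0.3,-0.022,0.035,0,0,0,-5],[-0.3,-0.025,0.035,0,0,0,-5],[-0.3,-0.03,0.04,0,0,0,0],[-0.3,-0.03,0.04,0,0,0,0],[-0.3,-0.03,0.04,0,0,0,0],[-0.3,-0.03,0.04,0,0,0,0],[-0.3,-0.02,0.02,0.01,0,0,0],[-0.3,0,0,0.01,0,0,0],[-0.3,0,0,0,0,0,0]]])

```text
t: 14.98
ee_pos: [629.6, -5.9, 201.4]
tcp_rot: [0.29, -3.124, 0.002]
wrist_force: [0.0, -0.2, -0.1]
gripper_width: 0.651
grip_force: 0.0
```

```bash
python3 - <<'E'
from h import *
w=cam("wrist");cv2.imwrite("pics/w5.png",w["pixels"])
print(get_state()["qpos"].round(2))
h=cv2.cvtColor(w["pixels"],cv2.COLOR_BGR2HSV)
m=((abs(h[...,0].astype(int)-21)<=3)&(h[...,1]>75)&(h[...,1]<118)&(h[...,2]>225))
m=cv2.morphologyEx(m.astype(np.uint8),cv2.MORPH_OPEN,np.ones((3,3)))
n,l,st,c=cv2.connectedComponentsWithStats(m)
for i in range(1,n):
    if st[i,4]>100: print(st[i],c[i].round(1),onplane(w,[c[i]],84).round(1))
togo([627.3,-9.3,51],np.radians(100.6))
E
```

```text
[ 0.4   0.88 -0.92  1.56  0.77  1.09  1.04]
[125  97   9  36 187] [129.3 115.1] [[ 589.5 -187.9   84. ]]
[311 181  19  19 250] [321.3 190.7] [[626.5  -7.2  84. ]]
pos [630.   -6.5 202.2] t 15.025 shift [ 0.0028 -0.0021  0.1512] turn [-0.05 -0.14 -0.06]
```

View pics/w5.png

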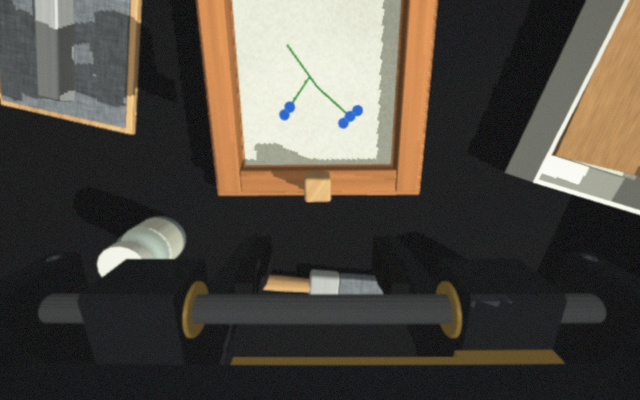

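The knob top is at about (318,187) in the image, which gives (625,-10) and agrees with the deckle geometry. I descend and grip.

Emit:
jog_arm(deltas=[[[-0.3,0.004,-0.0025,0.02,0,0,0],[-0.3,0,0,0.03,0,0,0],[-0.3,0,0,0.03,0,0,0],[-0.3,0,0,0.03,0,0,0],[-0.3,0,0,0.02,0,0,0],[-0.3,0,0,0.015,0,0,0],[-0.3,0,0,0.006,0,0,0],[-0.3,0,0,0,0,0,0]]], force=30)

```text
t: 16.02
ee_pos: [627.7, -8.4, 52.4]
tcp_rot: [-0.289, 3.128, 0.0]
wrist_force: [0.1, 0.1, -1.0]
gripper_width: 0.652
grip_force: 0.0
```

Emit:
jog_arm(deltas=[[[1,0,0,0,0,0,0],[1,0,0,0,0,0,0],[1,0,0,0,0,0,0],[1,0,0,0,0,0,0],[1,0,0,0,0,0,0],[1,0,0,0,0,0,0]]])

```text
t: 16.77
ee_pos: [628.2, -10.7, 52.6]
tcp_rot: [-0.287, 3.128, -0.006]
wrist_force: [1.1, -5.5, 3.6]
gripper_width: 0.287
grip_force: 30.0
```

Emit:
jog_arm(deltas=[[[1,0.0018,0,-0.0108,0,-3,0],[1,0.0018,0,-0.0108,0,-3,0],[1,0.0018,0,-0.0108,0,-3,0],[1,0.0018,0,-0.0108,0,-3,0],[1,0,0,0,0,0,0]]])

```text
t: 17.4
ee_pos: [617.7, -12.7, 95.6]
tcp_rot: [-0.268, 2.919, 0.023]
wrist_force: [4.0, -5.0, -0.7]
gripper_width: 0.296
grip_force: 30.0
```

```bash
cat >> h.py <<'E'
def ang():
    s=get_state();A=R(s["tcp_rot"]);G=s["ee_pos"]+A[:,2]*tcp_to_grasp-np.array([423.4,-47.5,24])
    a=np.radians(10.6);u=G@[np.cos(a),np.sin(a),0]
    print("radius",np.hypot(u,G[2]).round(1),"deckle deg",np.degrees(np.arctan2(G[2],u)-np.arctan2(47.5,207.5)).round(1),"tool pitch",np.degrees(np.arccos(-A[2,2])).round(1),"F",s["wrist_force"].round(1),"q",s["qpos"].round(2),"w",s["gripper_width"].round(3))
E
python3 -c "from h import *;ang()"
```

```text
Traceback (most recent call last):
  File "h.py", line 31, in ang
    print("radius",np.hypot(u,G[2]).round(1),"deckle deg",np.degrees(np.arctan2(G[2],u)-np.arctan2(47.5,207.5)).round(1),"tool pitch",np.degrees(np.arccos(-A[2,2])).round(1),"F",s["wrist_force"].round(1),"q",s["qpos"].round(2),"w",s["gripper_width"].round(3))
                                                                                                                                                                                                                                       ^^^^^^^^^^^^^^^^^^^^^^^^
AttributeError: 'float' object has no attribute 'round'
```

Forces are low and the tool is turning with the deckle, so I continue.

Emit:
jog_arm(deltas=[[[1,0.0018,0,-0.0108,0,-3,0],[1,0.0018,0,-0.0108,0,-3,0],[1,0.0018,0,-0.0108,0,-3,0],[1,0.0018,0,-0.0108,0,-3,0],[1,0.0018,0,-0.0108,0,-3,0],[1,0,0,0,0,0,0]]])

```text
t: 18.15
ee_pos: [593.4, -17.4, 143.9]
tcp_rot: [-0.242, 2.658, 0.054]
wrist_force: [3.2, -4.9, 0.1]
gripper_width: 0.293
grip_force: 30.1
```

```bash
sed -i 's/s\["gripper_width"\].round(3)/s["gripper_width"]/' h.py
python3 -c "from h import *;ang()"
```

```text
radius 213.4 deckle deg 26.9 tool pitch 27.1 F [ 3.2 -4.9  0.1] q [ 0.46  0.82 -0.77  2.18  2.    0.5  -0.17] w 0.2932722478690555
```

Emit:
jog_arm(deltas=[[[1,0.0018,0,-0.0108,0,-3,0],[1,0.0018,0,-0.0108,0,-3,0],[1,0.0018,0,-0.0108,0,-3,0],[1,0,0,0,0,0,0],[1,0,0,0,0,0,0]]])

```text
t: 18.77
ee_pos: [573.4, -21.3, 168.9]
tcp_rot: [-0.225, 2.502, 0.069]
wrist_force: [3.5, -6.9, 1.0]
gripper_width: 0.293
grip_force: 30.1
```

```bash
python3 -c "from h import *;ang()"
```

```text
radius 213.5 deckle deg 35.7 tool pitch 36.1 F [ 3.5 -6.9  1. ] q [ 0.59  0.87 -0.97  2.35  2.3   0.74 -0.42] w 0.2931703309438224
```

Emit:
jog_arm(deltas=[[[1,0.0023,0,-0.0111,0,-1.5,0],[1,0.0026,0,-0.0111,0,-1.5,0],[1,0.0028,0,-0.0111,0,-1.5,0],[1,0,0,0,0,0,0],[1,0,0,0,0,0,0],[1,0,0,0,0,0,0]]])

```text
t: 19.52
ee_pos: [548.0, -26.3, 190.8]
tcp_rot: [-0.217, 2.424, 0.076]
wrist_force: [4.3, -6.7, 0.6]
gripper_width: 0.291
grip_force: 30.0
```

```bash
python3 - <<'E'
from h import *
ang()
f=cam("side");g=cam("scene")
cv2.imwrite("pics/s6.png",np.hstack([f["pixels"][80:380,130:530],g["pixels"][50:350,120:520]]))
E
```

```text
radius 214.0 deckle deg 44.9 tool pitch 40.7 F [ 4.3 -6.7  0.6] q [ 0.65  0.87 -1.06  2.47  2.4   0.87 -0.52] w 0.2913356116620863
```

View pics/s6.png

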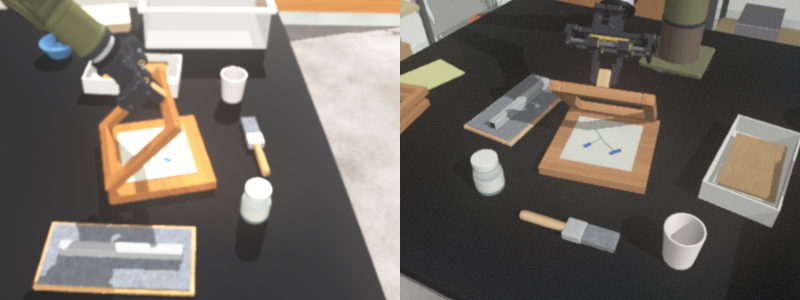

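The deckle stands open at about 45° with the knob gripped, the bar is on the felt, and the tray, jar, cup and brush look undisturbed. I hand the job in.

```bash
python3 -c "from rig import *;print(job_done())"
```

```text
the job is handed in; nothing more can be done
None
```

The job is handed in: the bar lies flat and released on the felt board, and the gripper is holding the deckle open at about 45° (44.9° worked out from the gripper and hinge positions), at about 19.5 s of the 58 s allowed.

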